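Reset the machine interlock with its key

TASK

Take the red key from the wooden rack, push it fully home in the lock on top of the green switch box, turn it clockwise until it meets its stop (the sprung reset contact) and hold it there a moment, then turn it back anticlockwise all the way to its home stop and pull it out. Stand the red key back in its empty slot in the rack, fully down, and let go. Find the keyhole by feel and never force the key; leave everything else where it is.

Things in the scene. Friction and masses are not known exactly. Their poses are not given: they have to be found in the camera images.
- red_key: Red key, about 90 g, upright in the rack. Origin: centre of its bottom end; z up, y along its width, x across its thickness; the same after a half turn. From the bottom: blade 26 wide (y) x 6 thick (x) x 10 high; stem 6 mm diameter; round collar 34 mm diameter from 30 to 35 mm; red flat bow 34 wide (y) x 10 thick (x) from 35 to 75 mm: grip it across its thickness.
- red_key_collar (a point): Centre of the red key's collar underside, 30 mm above the key's origin; this face rests on the rack or on the lock plate when the key is fully in. Knocks and pushes of the key on the lock must stay below 60 N: touch down slowly (about 10 mm/s) and stop at a few newtons; 7 N is enough to push it in.
- key_rack: Fixed wooden rack 70 (x) x 200 (y) x 45 high; origin under its centre. Three slots in its top at y = -60, 0 and 60 mm (x = 0), each 10 (x) x 30 (y) mm with a 2 mm chamfer and 36 deep. The red, yellow and blue keys stand in them in any order, each with its collar resting on the rack's top; key y along rack y.
- switch_box: Fixed green switch box 130 x 130 x 100 high; origin under its centre. In its top an aluminium lock plate 76 x 76, 6 mm proud, with the keyhole in its middle: an 8 (x) x 30 (y) mm slot, 1 mm chamfer, through 18 mm; below it a rotor with an 8.4 mm slot. The plate sits in an oversize cut-out, up to 6 mm off centre either way along the box's x (exact in y); it does not move during the work.
- keyhole (a point): Nominal keyhole centre on the lock plate's top, 106 mm above the box's underside; axes as the box. The true keyhole lies within 6 mm of it along the box's x. Blade width goes along y. Only with the collar down on the plate (30 mm in) is the blade clear of the plate's underside (by 2 mm) and can turn; it comes out only when turned back home.
- lock_rotor (a joint): Rotor of the lock under the plate, turned by the key's blade: 0 at home (a hard stop), growing clockwise seen from above, in rad. Needs about 0.04 N m, stays where it is left; the blade has about 0.09 rad of play in it either way, so the rotor lags the key.
- reset_contact (a joint): Sprung contact that forms the clockwise stop: 0 until the rotor meets it, which happens somewhere between 0.8 and 1.4 rad of rotor angle (differs each time); then it yields against a spring, 0.1 N m rising to 0.26 N m at 0.08 rad, where it stops hard. Made when beyond 0.03 rad.
- yellow_key: Yellow key of the same shape as the red one, in the rack; leave it. Origin at its bottom end.
- blue_key: Blue key of the same shape, in the rack; leave it. Origin at its bottom end.
- die_block: Dark steel die block 70 x 50 x 30 mm, origin under its centre; leave it.
- die_plate: Dark steel die plate 90 x 60 x 25 mm, origin under its centre; leave it.
- tin: Steel tin, 66 mm diameter, 75 high, origin under its centre; leave it.
- screwdriver: Screwdriver with red handle, 200 mm, lying along its x, origin under its middle; leave it.
- oil_jar: Amber jar, 60 mm diameter, 110 high, origin under its centre; leave it.
- bearing: Steel bearing ring, 52 mm diameter, 15 high, origin under its centre; leave it.
Mind the look-alikes: they are no part of the job. Leave any orange or turquoise look-alike of the red_key alone.

How it is judged (in metres and radians):
On the way, in this order (a step that is already met when the one before it is completed fails the run):
1. the red key is fully in the lock: upright, its collar down within 2.5 mm of the plate (z of red_key_collar in the frame of keyhole between -0.004 and 0.0025 m and horizontal distance between red_key_collar and keyhole below 0.012 m and angle between red_key's own z axis and vertical below 0.1 rad), for 0.2 s.
2. the key, still fully in, is turned clockwise to its stop: the reset contact is pressed beyond 0.03 rad for 0.2 s (all of step 1 and value of joint reset_contact above 0.03 rad), for 0.2 s.
3. with the key still in, the rotor is turned back home to within 0.05 rad (all of step 1 and value of joint lock_rotor below 0.05 rad), for 0.1 s.
4. the key is pulled out: its collar over 34 mm above the plate (z of red_key_collar in the frame of keyhole above 0.034 m), for 0.1 s.
At the end, for the whole second after the job is handed in: The red key stands in its slot of the rack, upright within 0.12 rad, its collar within 4 mm of the rack's top and within 6 mm of the row of slots, at rest and let go; the lock's rotor is home to within 0.05 rad (z of red_key_collar in the frame of key_rack between 0.041 and 0.049 m and x of red_key_collar in the frame of key_rack between -0.006 and 0.006 m and y of red_key_collar in the frame of key_rack between -0.07 and 0.07 m and angle between red_key's own z axis and vertical below 0.12 rad and linear speed of red_key below 0.01 m/s and value of joint lock_rotor below 0.05 rad); the robot touches nothing.
It fails at once if the red key presses on the lock or box with more than 60 N (forced) (contact force between red_key and switch_box above 60 N).
It fails at once if the robot bears on the switch box with more than 15 N (contact force between the arm and switch_box above 15 N).
It fails at once if another key is moved by more than 20 mm, or any other loose thing by more than 30 mm (distance of any of yellow_key, blue_key from where it was at the start of the episode above 0.02 m or distance of any of die_block, die_plate, tin, screwdriver, oil_jar, bearing from where it was at the start of the episode above 0.03 m).
It also fails if it takes over 72 s, if anything falls off the work surface, if the arm or the gripper's body presses on something with over 40 N, if the wrist force passes 120 N, or if a joint passes its speed limit or range.

ROBOT

A 6-joint arm with a two-finger parallel gripper is mounted at the origin on the work surface. World frame = base frame: x ahead of the robot, y to its left, z up, the work surface at z = 0. Lengths are in mm, angles in rad, forces in N, time in s.
With the tool pointing down it reaches from about 300 to 775 mm from the base axis. Payload 14.6 kg.
Tool frame: the origin (TCP) lies between the finger pads; the fingertips stand 22 mm ahead of it and the grasp point (between the pads) lies 3 mm ahead of it; y points along the fingers, z is the direction in which the jaws open and shut, and the axes are right-handed (so a half turn about y gives the same grasp; the last joint's range is limited). The gripper opens to 94 mm and grips with 3 to 60 N. Pads are 16 mm wide; open, the fingers measure 119 mm over their backs; the gripper's body (75 mm by 177 mm) begins 78 mm behind the grasp point.
Start: joints at [1.123, 0.3, 1.521, -0, 1.321, -0.067], TCP at [204.411, 510.593, 227.446] pointing down, gripper open.
Joint ranges: [-3.03, 3.03], [-0.79, 2.21], [0.23, 2.52], [-1.04, 4.18], [0, 3.07], [-2.55, 2.55]. Speed limits (rad/s): [2.22, 2.22, 2.57, 3.14, 3.14, 3.14].

INTERFACE

Orientations are given as a unit quaternion [w, x, y, z].
In Python, from station import arm gives the robot as it stands.
- The arm moves only by the tool carry_out, never from a script. Its arguments are lists of equal length, an entry for each row: "travel": the shift along the tool's x, y, z scaled (see below), a list of three; "yaw": the turn about the tool's y scaled (see below). A call has 1 to 12 rows; each row shifts and turns the commanded pose from where the row before left it, along the tool's axes as they then stand; what a row does not reach is not made up. The controller multiplies each number of a shift by 2 cm and each number of a turn by 0.08 rad. A row lasts 1/10 s, in which the tool goes at most 50 mm and 8.59 degrees, less where a joint would pass 70% of its speed; a pose out of reach is approached as far as the arm can. A call with a number of a shift or a turn outside -1 to 1 is refused whole. A call with a gripper value outside its range is refused whole. "hand" is the opening, from -1 (shut) to 1 (fully open), set as the call begins (left out, the last holds). The fingers move at their own pace and stop on an object; "newtons" is the grip in N (left out, the last holds). Time passes only in rows, so rows that do not move let the fingers close. It gives the time, the measured TCP pose, the force and the opening at its end, in the units of the state.
- arm.read_state(): the state, without advancing time (a new reading comes with each control period).
- arm.read_camera(name): name is "scene" or "top"; returns the picture (384x512x3 uint8, red, green, blue); there is no depth.
- arm.camera_info(name): a dict with "intrinsics" (3x3 intrinsics, pixels), "D" ([k1, k2, p1, p2, k3] as OpenCV has them; the pictures are not rectified), "world_to_cam" (4x4, takes a point from world to camera coordinates). Camera axes: x right, y down, z forward; pixel columns grow to the right and rows downward; lengths in mm; the calibration is good to about 2 mm. A picture is of the moment at which its call begins. camera_info takes no time and is no camera call.
- arm.close_job(): hands the job in, once; it reports no verdict.
The state is a dict: "time_s": time; "joint_pos": joint angles; "qd": joint speeds; "effort": joint torques, N m; "tcp_pos": TCP position; "tcp_rot": TCP orientation; "force": force on the tool from outside, world axes, zero at the start; "moment": the same for the moment, N m; "grip_width": opening from 0.0 (shut) to 1.0 (fully open).
Only numpy, scipy, OpenCV 4.12 (cv2) and the standard library are available. Lean on these libraries where they do the work, as an engineer would, in place of code of your own. Each camera call takes 0.05 s, during which the arm holds its last target. There are 200 camera calls.

## Working session

There is one attempt and no reset: what is moved stays moved. The work goes in short steps, Python scripts to look and compute and a tool call to move; the robot and the scene stay as the last step left them, time stands still between calls to the robot, and variables do not carry over. Pictures are saved under pics/ and viewed, about 8 in all and at most 12, crops included, and the job is handed in when it is done.

Besides the shell and the picture viewer there is one more tool, called by a JSON object that holds its "op" and its "data", one argument or row to a line. carry_out: Moves the arm, as the interface text tells. Shifts and turns lie within -1 to 1; 1 stands for 2 cm of shift or 0.08 rad of turn. Its arguments: {"type":"object","properties":{"travel":{"type":"array","items":{"type":"array","items":{"type":"number"}}},"yaw":{"type":"array","items":{"type":"number"}},"hand":{"type":"number"},"newtons":{"type":"number"}},"required":["travel","yaw"]}

```bash
ls; mkdir -p pics; python3 - <<'E'
from station import arm
import cv2,numpy as np
for n in("scene","top"):
    im=arm.read_camera(n); cv2.imwrite(f"pics/{n}0.png",im[:,:,::-1])
    i=arm.camera_info(n); print(n,np.round(i["intrinsics"],1).tolist(),i["D"],np.round(i["world_to_cam"],4).tolist())
a=cv2.imread("pics/scene0.png");b=cv2.imread("pics/top0.png")
s=arm.read_state();print(s)
E
```

```text
pics
scene [[477.6, 0.0, 260.1], [0.0, 477.6, 190.0], [0.0, 0.0, 1.0]] [-0.04936519  0.          0.          0.          0.        ] [[0.3886, 0.9212, 0.0201, -240.9466], [0.7341, -0.2963, -0.6109, -357.5364], [-0.5568, 0.2521, -0.7914, 1773.1507], [0.0, 0.0, 0.0, 1.0]]
top [[449.7, 0.0, 257.9], [0.0, 449.7, 196.3], [0.0, 0.0, 1.0]] [-0.08232976  0.          0.          0.          0.        ] [[0.0067, -0.9999, -0.0118, 12.8109], [-0.9829, -0.0044, -0.1841, 554.8469], [0.184, 0.0128, -0.9828, 1250.7405], [0.0, 0.0, 0.0, 1.0]]
{'time_s': 0.1, 'joint_pos': array([ 1.12339394e+00,  3.00409655e-01,  1.52150147e+00, -2.25201509e-05,
        1.32070130e+00, -6.65782416e-02]), 'qd': array([-0.00190343,  0.00035231, -0.00320318, -0.00028441,  0.00189014,
        0.00012021]), 'effort': array([ 1.69359486e-03, -5.32646227e+01, -3.53281295e+01,  7.09209172e-02,
        2.34620506e-02, -8.89117609e-05]), 'tcp_pos': array([204.33403351, 510.41152313, 226.95370233]), 'tcp_rot': array([-0.69397639,  0.69467771, -0.13391175,  0.13374339]), 'force': array([-0.13430814,  0.40171798,  0.64077372]), 'moment': array([0.02609027, 0.00451677, 0.00805887]), 'grip_width': 1.0003520093634224}
```

View pics/scene0.png

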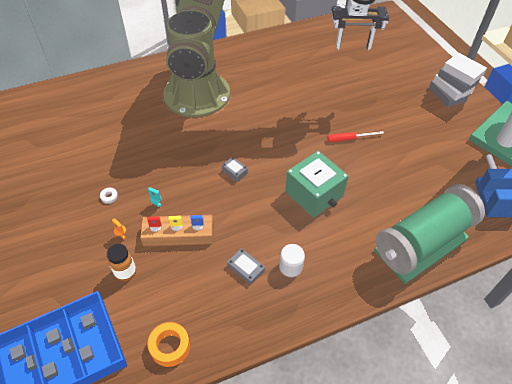

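View pics/top0.png

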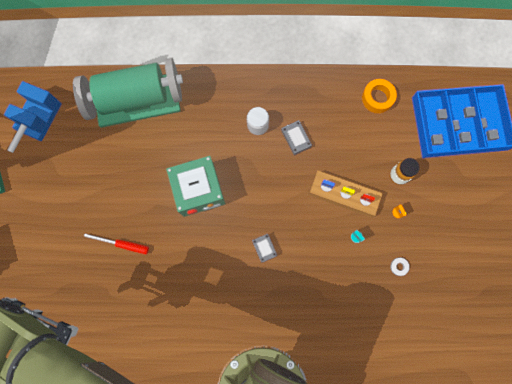

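Views show: scene – red key in the rack at (154,222), yellow (175,220), blue (197,219); loose orange (119,228) and turquoise (155,197) look-alikes standing outside the rack. Top – red (367,199), yellow (348,190), blue (328,185), orange (399,211), turquoise (357,237), box (195,185) with a slot at (194,183). The red key that fits is the one in the rack's end slot; enlarging to confirm it.

```bash
cat > h.py <<'E'
import cv2,numpy as np
from station import arm
I={n:arm.camera_info(n) for n in("scene","top")}
def ray(n,p):
    i=I[n];u=cv2.undistortPoints(np.array([[p]],float),np.array(i["intrinsics"]),np.array(i["D"]))[0,0]
    T=np.array(i["world_to_cam"]);R=T[:3,:3];return -R.T@T[:3,3],R.T@np.r_[u,1]
def onz(n,p,z):
    c,d=ray(n,p);return c+d*(z-c[2])/d[2]
def tri(ps,pt):
    c1,d1=ray("scene",ps);c2,d2=ray("top",pt)
    s=np.linalg.lstsq(np.c_[d1,-d2],c2-c1,rcond=None)[0];a=c1+s[0]*d1;b=c2+s[1]*d2
    return (a+b)/2,np.linalg.norm(a-b)
def proj(n,P):
    i=I[n];T=np.array(i["world_to_cam"]);return cv2.projectPoints(np.array(P,float).reshape(-1,1,3),cv2.Rodrigues(T[:3,:3])[0],T[:3,3],np.array(i["intrinsics"]),np.array(i["D"]))[0][:,0]
E
python3 - <<'E'
from h import *
def comps(n,box,f,mn=6):
    im=cv2.imread(f"pics/{n}0.png");x0,y0,x1,y1=box
    h=cv2.cvtColor(im[y0:y1,x0:x1],cv2.COLOR_BGR2HSV).astype(int);m=f(h[...,0],h[...,1],h[...,2]).astype(np.uint8)
    k,l,s,c=cv2.connectedComponentsWithStats(m)
    out=[]
    for i in range(1,k):
        if s[i,4]>=mn:
            cn=cv2.findContours((l==i).astype(np.uint8),0,2)[0][0]
            out.append((np.round(c[i]+[x0,y0],1).tolist(),int(s[i,4]),np.round(cv2.boxPoints(cv2.minAreaRect(cn))+[x0,y0],1).tolist()))
    return out
red=lambda h,s,v:((h<5)|(h>174))&(s>150)&(v>90)
yel=lambda h,s,v:(h>24)&(h<34)&(s>130)&(v>120)
blu=lambda h,s,v:(h>108)&(h<128)&(s>110)&(v>70)
B={"scene":(138,208,218,252),"top":(305,165,390,220)}
for n in B:
    for nm,f in(("r",red),("y",yel),("b",blu)): print(n,nm,comps(n,B[n],f))
Bp={"scene":(285,150,350,218),"top":(165,153,226,218)}
for n in Bp:
    print(n,"plate",comps(n,Bp[n],lambda h,s,v:(s<45)&(v>150),200))
    print(n,"slot",comps(n,Bp[n],lambda h,s,v:(s<120)&(v<90)))
    print(n,"green",[ (c[0],c[1],c[2]) for c in comps(n,Bp[n],lambda h,s,v:(h>60)&(h<90)&(s>70),100)])
s=cv2.imread("pics/scene0.png");t=cv2.imread("pics/top0.png")
c=lambda im,x,y,w,h:cv2.resize(im[y:y+h,x:x+w],(400,300),interpolation=cv2.INTER_CUBIC)
cv2.imwrite("pics/crop1.png",np.vstack([np.hstack([c(s,100,185,120,90),c(t,305,155,120,90)]),np.hstack([c(s,272,143,88,66),c(t,150,150,88,66)])]))
E
```

```text
scene r [([153.8, 221.4], 113, [[146.8, 217.0], [159.3, 215.6], [160.4, 225.8], [147.9, 227.2]])]
scene y [([175.1, 220.4], 98, [[169.0, 216.0], [181.0, 216.0], [181.0, 225.0], [169.0, 225.0]])]
scene b [([196.0, 215.0], 11, [[201.0, 215.0], [201.0, 215.0], [191.0, 215.0], [191.0, 215.0]]), ([196.8, 220.8], 80, [[191.0, 217.0], [202.0, 217.0], [202.0, 225.0], [191.0, 225.0]])]
top r [([366.9, 197.6], 37, [[360.7, 197.9], [362.3, 193.1], [373.4, 196.8], [371.8, 201.6]])]
top y [([347.9, 190.4], 70, [[340.5, 191.6], [342.2, 185.9], [354.7, 189.5], [353.1, 195.2]])]
top b [([327.5, 183.6], 40, [[321.7, 183.9], [323.2, 179.4], [334.3, 183.1], [332.8, 187.6]])]
scene plate [([317.5, 172.3], 553, [[298.9, 171.2], [314.0, 153.8], [336.0, 172.9], [320.9, 190.3]])]
scene slot [([317.5, 172.0], 10, [[314.5, 173.3], [319.8, 169.8], [320.5, 170.7], [315.2, 174.2]]), ([331.8, 202.6], 47, [[327.0, 202.0], [331.0, 198.0], [336.5, 203.5], [332.5, 207.5]])]
scene green [([314.1, 186.1], 1780, [[276.5, 182.4], [312.7, 143.3], [354.3, 181.7], [318.2, 220.8]])]
top plate [([193.5, 182.7], 754, [[176.1, 173.4], [203.3, 165.6], [210.9, 192.0], [183.7, 199.8]])]
top slot [([193.5, 182.5], 10, [[189.7, 183.1], [197.0, 181.0], [197.3, 181.9], [190.0, 184.0]])]
top green [([194.7, 184.9], 1245, [[165.4, 168.2], [209.9, 155.1], [224.1, 203.2], [179.6, 216.3]])]
```

View pics/crop1.png

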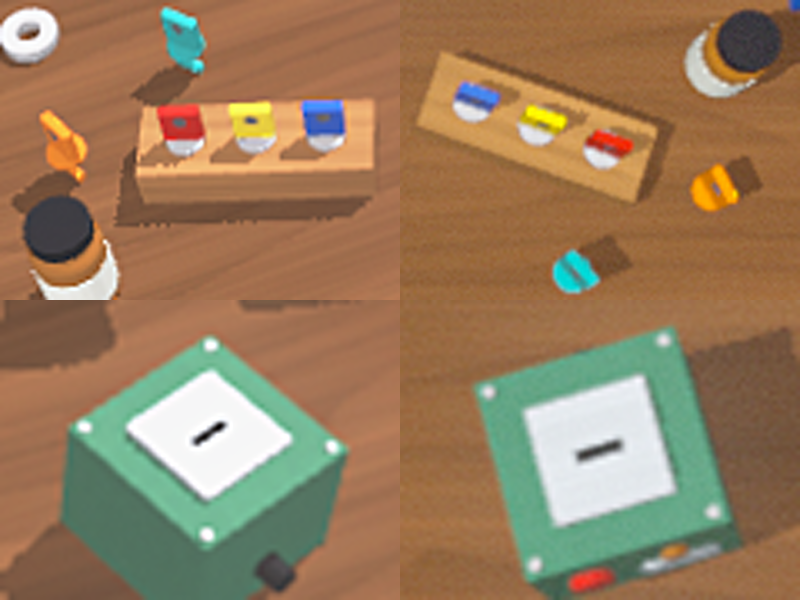

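The crop confirms it: the red bow stands in the rack's end slot next to the orange and turquoise loose look-alikes; the keyhole is a dark slot at the plate's middle. Now measuring points.

```bash
python3 - <<'E'
from h import *
print("cams",[np.round(ray(n,(250,190))[0]) for n in I])
r=lambda a:np.round(a,1)
def p(nm,a,b): P,e=tri(a,b);print(nm,r(P),"gap",round(e,1))
p("slot",(317.5,172.0),(193.5,182.5));p("plate",(317.5,172.3),(193.5,182.7))
for a,b in(((314.5+.35,173.8),(189.9,183.5)),((320.2,170.2),(197.1,181.5))):p("slot end",a,b)
print("slot on z106",r(onz("scene",(317.5,172),106)),r(onz("top",(193.5,182.5),106)))
print("plate on z106",r(onz("scene",(317.5,172.3),106)),r(onz("top",(193.5,182.7),106)))
pc=[onz("top",q,106) for q in((176.1,173.4),(203.3,165.6),(210.9,192.0),(183.7,199.8))]
print("plate corners",[r(q[:2]) for q in pc],[r(np.linalg.norm(pc[i]-pc[(i+1)%4])) for i in range(4)],[round(float(np.arctan2(*(pc[(i+1)%4]-pc[i])[[1,0]])),3) for i in range(4)])
K={"r":((153.8,221.4),(366.9,198.2)),"y":((175.1,220.4),(347.9,190.4)),"b":((196.6,220.2),(327.5,183.9))}
for k,(a,b) in K.items(): p("bow "+k,a,b);print(r(onz("scene",a,70)),r(onz("top",b,75)))
# scene view: bow x-extent midpoint top edge at z=90
for k,a in(("r",(153.1,216.3)),("y",(175,215.7)),("b",(196,214.7))): print(k,"top edge scene z90",r(onz("scene",a,90)))
im=cv2.imread("pics/scene0.png");t=cv2.imread("pics/top0.png")
c=lambda im,x,y,w,h:cv2.resize(im[y:y+h,x:x+w],(800,300),interpolation=cv2.INTER_LANCZOS4)
cv2.imwrite("pics/crop2.png",np.vstack([c(im,138,208,80,30),c(t,308,173,80,30)]))
E
```

```text
cams [array([1343., -331., 1190.]), array([ 3.150e+02, -1.000e+00,  1.332e+03])]
slot [583.2 196.7 106.9] gap 2.2
plate [583.  197.  105.2] gap 2.3
slot end [579.7 200.5  95.3] gap 14.8
slot end [586.7 192.8 118.8] gap 19.0
slot on z106 [582.7 198.3 106. ] [583.  195.8 106. ]
plate on z106 [583.8 197.7 106. ] [582.4 195.8 106. ]
plate corners [array([609. , 245.9]), array([631.8, 169.7]), array([556.1, 146.2]), array([533.7, 221.5])] [np.float64(79.5), np.float64(79.3), np.float64(78.6), np.float64(79.2)] [-1.28, -2.841, 1.86, 0.313]
bow r [ 547.  -295.2   70.8] gap 0.7
[ 546.6 -294.8   70. ] [ 546.2 -294.6   75. ]
bow y [ 568.8 -239.8   75. ] gap 2.2
[ 565.8 -238.4   70. ] [ 568.5 -240.9   75. ]
bow b [ 588.3 -182.9   71. ] gap 1.4
[ 587.8 -182.1   70. ] [ 587.2 -183.    75. ]
r top edge scene z90 [ 543.6 -292.8   90. ]
y top edge scene z90 [ 564.4 -235.7   90. ]
b top edge scene z90 [ 583.1 -180.5   90. ]
```

View pics/crop2.png

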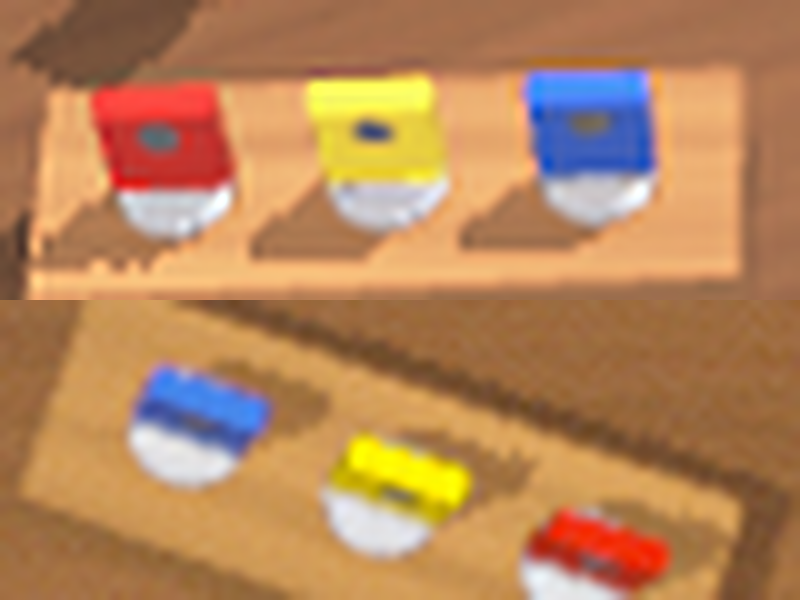

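```bash
python3 - <<'E'
from h import *
r=lambda a:np.round(a,1)
S={"r":(156,104),"y":(372,97),"b":(590,86)};T={"r":(617,537),"y":(412,466),"b":(210,396)}
Q={}
for k in S:
    a=(S[k][0]/10+138-.45,S[k][1]/10+208-.45);b=(T[k][0]/10+308-.45,(T[k][1]-300)/10+173-.45)
    P,e=tri(a,b);Q[k]=P;print(k,r(P),round(e,1),r(onz("scene",a,90)),r(onz("top",b,90)))
d=Q["b"]-Q["r"];print(np.linalg.norm(d),np.arctan2(d[1],d[0]))
from scipy.spatial.transform import Rotation as R
q=arm.read_state()["tcp_rot"];print(R.from_quat(q[[1,2,3,0]]).as_matrix().round(3))
E
```

```text
r [ 549.2 -295.8   91.3] 3.6 [ 549.  -294.1   90. ] [ 549.  -297.9   90. ]
y [ 569.3 -239.1   90.8] 2.6 [ 569.2 -237.9   90. ] [ 569.1 -240.6   90. ]
b [ 589.1 -182.2   91.8] 2.9 [ 588.4 -180.6   90. ] [ 589.  -183.9   90. ]
120.40251769036895 1.2334974537818977
[[ 0.928 -0.     0.372]
 [-0.372 -0.001  0.928]
 [-0.    -1.    -0.001]]
```

Red bow top is at (549,-296,91), with 120.4 mm between the outer keys, which agrees with the given 120 and 90. The row lies at 1.2335 rad. The keyhole is at about (583,196.5,106) with the slot at -1.275 rad. I'm moving now: 620 mm along tool x and -620 mm along tool z.

{"op": "carry_out", "data": {
  "travel": [
    [1, 0, -1],
    [1, 0, -1],
    [1, 0, -1],
    [1, 0, -1],
    [1, 0, -1],
    [1, 0, -1],
    [1, 0, -1],
    [1, 0, -1],
    [1, 0, -1],
    [1, 0, -1],
    [1, 0, -1],
    [1, 0, -1]
  ],
  "yaw": [0, 0, 0, 0, 0, 0, 0, 0, 0, 0, 0, 0],
  "hand": -0.2,
  "newtons": 40
}}

```text
time_s: 1.3
tcp_pos: [338.2, 197.4, 227.3]
tcp_rot: [-0.694, 0.694, -0.134, 0.134]
force: [0.3, 0.5, -0.6]
grip_width: 0.402
```

{"op": "carry_out", "data": {
  "travel": [
    [1, 0, -1],
    [1, 0, -1],
    [1, 0, -1],
    [1, 0, -1],
    [1, 0, -1],
    [1, 0, -1],
    [1, 0, -1],
    [1, 0, -1],
    [1, 0, -1],
    [1, 0, -1],
    [1, 0, -1],
    [1, 0, -1]
  ],
  "yaw": [0, 0, 0, 0, 0, 0, 0, 0, 0, 0, 0, 0]
}}

```text
time_s: 2.5
tcp_pos: [471.8, -114.6, 227.2]
tcp_rot: [0.694, -0.694, 0.134, -0.134]
force: [0.4, 0.6, -0.0]
grip_width: 0.399
```

{"op": "carry_out", "data": {
  "travel": [
    [1, 0, -1],
    [1, 0, -1],
    [1, 0, -1],
    [1, 0, -1],
    [1, 0, -1],
    [1, 0, -1],
    [1, 0, -1],
    [0, 0, 0],
    [0, 0, 0],
    [0, 0, 0],
    [0, 0, 0],
    [0, 0, 0]
  ],
  "yaw": [0, 0, 0, 0, 0, 0, 0, 1, 1, 1, 1, 1]
}}

```text
time_s: 3.7
tcp_pos: [549.4, -295.4, 227.0]
tcp_rot: [0.653, -0.653, 0.27, -0.27]
force: [0.1, -0.2, 0.0]
grip_width: 0.402
```

{"op": "carry_out", "data": {
  "travel": [
    [0, 1, 0],
    [0, 1, 0],
    [0, 1, 0],
    [0, 0, 0],
    [0, 0, 0],
    [0, 0, 0],
    [0, 0, 0],
    [0, 0, 0],
    [0, 0, 0],
    [0, 0, 0],
    [0, 0, 0],
    [0, 0, 0]
  ],
  "yaw": [1, 1, 1, 1, 1, 1, 1, 1, 1, 1, 1, 1]
}}

```text
time_s: 4.9
tcp_pos: [549.4, -295.3, 167.0]
tcp_rot: [0.455, -0.455, 0.542, -0.541]
force: [0.0, 0.4, -0.5]
grip_width: 0.402
```

{"op": "carry_out", "data": {
  "travel": [
    [0, 0, 0],
    [0, 0, 0],
    [0, 0, 0],
    [0, 0, 0],
    [0, 0, 0]
  ],
  "yaw": [1, 1, 0, 0, 0]
}}

```text
time_s: 5.4
tcp_pos: [549.5, -295.4, 167.3]
tcp_rot: [0.412, -0.412, 0.575, -0.575]
force: [-0.1, 0.0, -0.0]
grip_width: 0.398
```

```bash
cat >> h.py <<'E'
from scipy.spatial.transform import Rotation
def st(target=None):
    s=arm.read_state();q=s["tcp_rot"];M=Rotation.from_quat(q[[1,2,3,0]]).as_matrix()
    print("t",round(s["time_s"],2),"tcp",s["tcp_pos"].round(2),"xang",round(float(np.arctan2(M[1,0],M[0,0])),4),"tilt",M[2].round(4),"F",s["force"].round(2),"M",s["moment"].round(3),"grip",round(s["grip_width"]*94,1),"q6",s["joint_pos"][5].round(3))
    if target is not None: print("go (tool mm)",(M.T@(np.array(target)-s["tcp_pos"])).round(2))
E
python3 -c "
from h import *
st([549.3,-295.8,78])"
```

```text
t 5.4 tcp [ 549.52 -295.39  167.31] xang -1.899 tilt [-1.e-04 -1.e+00 -3.e-04] F [-0.13  0.03 -0.01] M [-0.011  0.063 -0.036] grip 37.4 q6 -0.224
go (tool mm) [ 4.600e-01  8.931e+01 -5.000e-02]
```

{"op": "carry_out", "data": {
  "travel": [
    [0, 0.75, 0],
    [0, 0.75, 0],
    [0, 0.75, 0],
    [0, 0.75, 0],
    [0, 0.5, 0],
    [0, 0.5, 0],
    [0, 0.25, 0],
    [0, 0.2, 0],
    [0, 0, 0]
  ],
  "yaw": [0.1, 0, 0, 0, 0, 0, 0, 0, 0]
}}

```text
time_s: 6.3
tcp_pos: [549.5, -295.4, 78.2]
tcp_rot: [0.409, -0.409, 0.577, -0.577]
force: [-0.3, -0.5, 0.4]
grip_width: 0.398
```

{"op": "carry_out", "data": {
  "travel": [
    [0, 0, 0],
    [0, 0, 0],
    [0, 0, 0],
    [0, 0, 0],
    [0, 0, 0],
    [0, 0, 0]
  ],
  "yaw": [0, 0, 0, 0, 0, 0],
  "hand": -1,
  "newtons": 45
}}

```text
time_s: 6.9
tcp_pos: [549.7, -295.5, 78.7]
tcp_rot: [-0.409, 0.409, -0.577, 0.577]
force: [0.4, 0.7, 2.9]
grip_width: 0.104
```

```bash
python3 -c "
from h import *
st()
s=arm.read_camera('scene')[:,:,::-1];t=arm.read_camera('top')[:,:,::-1]
c=lambda im,x,y:cv2.resize(im[y:y+60,x:x+60],(400,400),interpolation=cv2.INTER_CUBIC)
cv2.imwrite('pics/g1.png',np.hstack([c(s,125,185),c(t,335,165)]))"
```

```text
t 6.9 tcp [ 549.65 -295.45   78.7 ] xang -1.9087 tilt [ 1.e-04 -1.e+00  3.e-04] F [0.4  0.74 2.88] M [-0.058  0.22  -0.063] grip 9.7 q6 -0.214
```

View pics/g1.png

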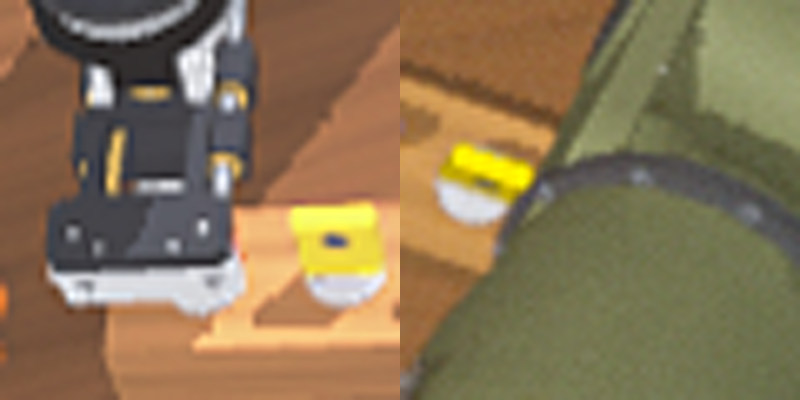

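Gripper shut on 9.7 mm, which matches the 10 mm bow. In the picture the fingers are on the red bow and the yellow key is untouched. Next I lift the key and carry it over.

{"op": "carry_out", "data": {
  "travel": [
    [0, -0.25, 0],
    [0, -0.5, 0],
    [0, -0.75, 0],
    [0, -1, 0],
    [0, -1, 0],
    [0, -1, 0],
    [0, -1, 0],
    [0, 0, 0]
  ],
  "yaw": [0, 0, 0, 0, 0, 0, 0, 0]
}}

```text
time_s: 7.8
tcp_pos: [550.5, -296.0, 192.4]
tcp_rot: [-0.41, 0.408, -0.575, 0.579]
force: [-0.3, -0.6, -1.1]
grip_width: 0.103
```

{"op": "carry_out", "data": {
  "travel": [
    [-0.49, 0, -0.134],
    [-0.99, 0, -0.274],
    [-0.99, 0, -0.274],
    [-0.99, 0, -0.274],
    [-0.99, 0, -0.274],
    [-0.99, 0, -0.274],
    [-0.99, 0, -0.274],
    [-0.99, 0, -0.274],
    [-0.99, 0, -0.274],
    [-0.99, 0, -0.274],
    [-0.99, 0, -0.274],
    [-0.99, 0, -0.274]
  ],
  "yaw": [0, 0, 0, 0, 0, 0, 0, 0, 0, 0, 0, 0]
}}

```text
time_s: 9.0
tcp_pos: [565.0, -58.3, 187.2]
tcp_rot: [0.408, -0.409, 0.577, -0.576]
force: [-0.4, 0.1, -0.4]
grip_width: 0.103
```

{"op": "carry_out", "data": {
  "travel": [
    [-0.99, 0, -0.274],
    [-0.99, 0, -0.274],
    [-0.99, 0, -0.274],
    [-0.99, 0, -0.274],
    [-0.99, 0, -0.274],
    [-0.99, 0, -0.274],
    [-0.99, 0, -0.274],
    [-0.99, 0, -0.274],
    [-0.99, 0, -0.274],
    [-0.99, 0, -0.274],
    [-0.99, 0, -0.274],
    [-0.99, 0, -0.274]
  ],
  "yaw": [0, 0, 0, 0, 0, 0, 0, 0, 0, 0, 0, 0]
}}

```text
time_s: 10.2
tcp_pos: [581.5, 187.4, 187.1]
tcp_rot: [0.408, -0.41, 0.577, -0.577]
force: [-0.1, -0.8, -0.5]
grip_width: 0.104
```

{"op": "carry_out", "data": {
  "travel": [
    [-0.5, 0, -0.137],
    [0, 0, 0],
    [0, 0, 0],
    [0, 0, 0],
    [0, 0, 0],
    [0, 0, 0],
    [0, 0, 0],
    [0, 0, 0],
    [0, 0, 0],
    [0, 0, 0]
  ],
  "yaw": [0, -1, -1, -1, -1, -1, -1, -1, -0.92, 0]
}}

```text
time_s: 11.2
tcp_pos: [582.7, 196.4, 187.7]
tcp_rot: [-0.568, 0.569, -0.421, 0.42]
force: [-0.0, 0.6, -1.0]
grip_width: 0.104
```

```bash
python3 -c "
from h import *
st([583,196.8,175])
s=arm.read_camera('scene')[:,:,::-1];t=arm.read_camera('top')[:,:,::-1]
c=lambda im,x,y:cv2.resize(im[y:y+80,x:x+80],(400,400),interpolation=cv2.INTER_CUBIC)
cv2.imwrite('pics/g2.png',np.hstack([c(s,275,130),c(t,155,145)]))"
```

```text
t 11.2 tcp [582.67 196.37 187.72] xang -1.2741 tilt [-0.     -1.     -0.0013] F [-0.    0.62 -0.97] M [-0.098  0.006 -0.008] grip 9.8 q6 -0.031
go (tool mm) [-0.31 12.72  0.46]
```

View pics/g2.png

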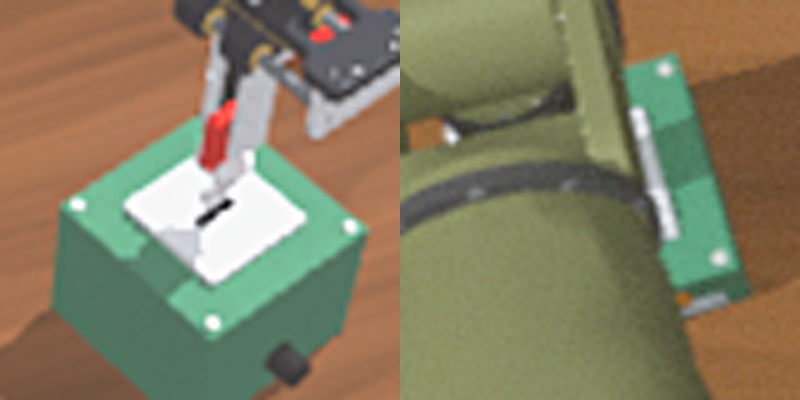

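The picture shows the key upright, with its blade just above the dark slot. Lowering gently.

{"op": "carry_out", "data": {
  "travel": [
    [-0.015, 0.25, 0.02],
    [0, 0.25, 0],
    [0, 0.15, 0],
    [0, 0.05, 0],
    [0, 0.05, 0],
    [0, 0.05, 0],
    [0, 0.05, 0],
    [0, 0.05, 0]
  ],
  "yaw": [0, 0, 0, 0, 0, 0, 0, 0]
}}

```text
time_s: 12.1
tcp_pos: [583.4, 196.9, 170.5]
tcp_rot: [0.568, -0.568, 0.421, -0.421]
force: [-0.2, -0.2, -1.1]
grip_width: 0.104
```

{"op": "carry_out", "data": {
  "travel": [
    [0, 0.05, 0]
  ],
  "yaw": [0]
}}

```text
time_s: 12.2
tcp_pos: [583.5, 196.9, 169.5]
tcp_rot: [0.568, -0.568, 0.421, -0.421]
force: [-1.7, 0.6, 6.9]
grip_width: 0.101
```

{"op": "carry_out", "data": {
  "travel": [
    [0, 0.05, 0]
  ],
  "yaw": [0]
}}

```text
time_s: 12.3
tcp_pos: [583.6, 196.9, 169.4]
tcp_rot: [0.568, -0.568, 0.421, -0.421]
force: [-4.9, -2.0, 13.8]
grip_width: 0.102
```

Contact at 13.8 N up, with 5 N pushing towards tool -z, which suggests a chamfer. I'll ease off and step towards -z.

{"op": "carry_out", "data": {
  "travel": [
    [0, -0.04, 0],
    [0, 0, -0.025]
  ],
  "yaw": [0, 0]
}}

```text
time_s: 12.5
tcp_pos: [583.2, 196.8, 169.6]
tcp_rot: [0.569, -0.568, 0.421, -0.421]
force: [1.0, 1.0, 1.0]
grip_width: 0.102
```

{"op": "carry_out", "data": {
  "travel": [
    [0, 0, -0.025],
    [0, 0.01, 0]
  ],
  "yaw": [0, 0]
}}

```text
time_s: 12.7
tcp_pos: [582.7, 196.7, 169.5]
tcp_rot: [0.569, -0.568, 0.421, -0.421]
force: [1.5, 1.0, 5.4]
grip_width: 0.105
```

{"op": "carry_out", "data": {
  "travel": [
    [0, 0, -0.025],
    [0, 0.01, 0]
  ],
  "yaw": [0, 0]
}}

```text
time_s: 12.9
tcp_pos: [581.8, 196.4, 168.7]
tcp_rot: [-0.568, 0.568, -0.421, 0.421]
force: [-0.3, 0.1, -1.1]
grip_width: 0.105
```

It has dropped below plate level with no force. Continuing down slowly.

{"op": "carry_out", "data": {
  "travel": [
    [0, 0.03, 0],
    [0, 0.03, 0]
  ],
  "yaw": [0, 0]
}}

```text
time_s: 13.1
tcp_pos: [581.6, 196.4, 167.0]
tcp_rot: [-0.568, 0.569, -0.421, 0.421]
force: [-0.8, 1.7, -0.8]
grip_width: 0.102
```

{"op": "carry_out", "data": {
  "travel": [
    [0, 0.04, 0],
    [0, 0.04, 0]
  ],
  "yaw": [0, 0]
}}

```text
time_s: 13.3
tcp_pos: [581.8, 196.5, 165.8]
tcp_rot: [-0.568, 0.568, -0.421, 0.421]
force: [0.0, 1.2, 0.1]
grip_width: 0.104
```

{"op": "carry_out", "data": {
  "travel": [
    [0, 0.05, 0],
    [0, 0.05, 0],
    [0, 0.05, 0],
    [0, 0.05, 0]
  ],
  "yaw": [0, 0, 0, 0]
}}

```text
time_s: 13.7
tcp_pos: [582.0, 196.5, 162.0]
tcp_rot: [0.568, -0.568, 0.421, -0.421]
force: [-0.3, 3.0, 0.8]
grip_width: 0.101
```

{"op": "carry_out", "data": {
  "travel": [
    [0, 0.05, 0],
    [0, 0.05, 0],
    [0, 0.05, 0],
    [0, 0.05, 0],
    [0, 0.05, 0]
  ],
  "yaw": [0, 0, 0, 0, 0]
}}

```text
time_s: 14.2
tcp_pos: [582.0, 196.5, 157.0]
tcp_rot: [0.568, -0.568, 0.421, -0.421]
force: [-1.4, 2.7, 0.0]
grip_width: 0.106
```

```bash
python3 -c "
from h import *
st()"
```

```text
t 14.2 tcp [581.99 196.54 157.01] xang -1.2752 tilt [-1.e-04 -1.e+00  1.e-04] F [-1.35  2.71  0.02] M [ 0.536  0.222 -0.009] grip 10.0 q6 -0.03
```

{"op": "carry_out", "data": {
  "travel": [
    [-0.03, 0.05, 0],
    [0, 0.05, 0],
    [0, 0.05, 0],
    [0, 0.05, 0]
  ],
  "yaw": [0, 0, 0, 0]
}}

```text
time_s: 14.6
tcp_pos: [581.8, 196.9, 152.9]
tcp_rot: [-0.568, 0.568, -0.421, 0.421]
force: [0.2, -0.3, -1.4]
grip_width: 0.105
```

{"op": "carry_out", "data": {
  "travel": [
    [0, 0.05, 0],
    [0, 0.05, 0],
    [0, 0.05, 0]
  ],
  "yaw": [0, 0, 0]
}}

```text
time_s: 14.9
tcp_pos: [581.8, 197.0, 149.9]
tcp_rot: [-0.568, 0.568, -0.421, 0.421]
force: [0.5, 0.5, 0.7]
grip_width: 0.105
```

{"op": "carry_out", "data": {
  "travel": [
    [0, 0.05, 0],
    [0, 0.05, 0],
    [0, 0.05, 0]
  ],
  "yaw": [0, 0, 0]
}}

```text
time_s: 15.2
tcp_pos: [581.8, 197.0, 146.9]
tcp_rot: [-0.568, 0.568, -0.421, 0.421]
force: [-0.1, -0.3, -1.3]
grip_width: 0.1
```

{"op": "carry_out", "data": {
  "travel": [
    [0, 0.05, 0],
    [0, 0.05, 0],
    [0, 0.05, 0]
  ],
  "yaw": [0, 0, 0]
}}

```text
time_s: 15.5
tcp_pos: [581.8, 197.0, 144.0]
tcp_rot: [-0.568, 0.568, -0.421, 0.421]
force: [0.4, -0.1, -1.2]
grip_width: 0.104
```

{"op": "carry_out", "data": {
  "travel": [
    [0, 0.05, 0],
    [0, 0.05, 0],
    [0, 0.05, 0]
  ],
  "yaw": [0, 0, 0]
}}

```text
time_s: 15.8
tcp_pos: [581.8, 197.0, 141.0]
tcp_rot: [-0.568, 0.568, -0.421, 0.421]
force: [1.0, -0.1, -1.9]
grip_width: 0.099
```

{"op": "carry_out", "data": {
  "travel": [
    [0, 0.04, 0]
  ],
  "yaw": [0]
}}

```text
time_s: 15.9
tcp_pos: [581.8, 197.0, 140.1]
tcp_rot: [-0.568, 0.568, -0.421, 0.421]
force: [-0.5, -0.1, -1.1]
grip_width: 0.103
```

{"op": "carry_out", "data": {
  "travel": [
    [0, 0.03, 0]
  ],
  "yaw": [0]
}}

```text
time_s: 16.0
tcp_pos: [581.8, 197.0, 139.7]
tcp_rot: [0.568, -0.568, 0.421, -0.421]
force: [-3.3, -1.1, 6.2]
grip_width: 0.103
```

Collar met the plate at TCP 139.7 mm, exactly 30 mm in from the 169.7 mm touch height, at 6 N. I'll hold briefly, then turn clockwise.

{"op": "carry_out", "data": {
  "travel": [
    [0, 0, -0.015],
    [0, 0, 0],
    [0, 0, 0],
    [0, 0, 0]
  ],
  "yaw": [0, 0, 0, 0]
}}

```text
time_s: 16.4
tcp_pos: [581.5, 196.9, 139.7]
tcp_rot: [0.568, -0.568, 0.421, -0.421]
force: [-0.2, 0.8, 0.5]
grip_width: 0.106
```

```bash
python3 -c "
from h import *
st()"
```

```text
t 16.4 tcp [581.53 196.94 139.69] xang -1.2752 tilt [ 0. -1.  0.] F [-0.23  0.81  0.53] M [-0.072  0.053  0.036] grip 10.0 q6 -0.029
```

{"op": "carry_out", "data": {
  "travel": [
    [0, 0, 0],
    [0, 0, 0],
    [0, 0, 0],
    [0, 0, 0]
  ],
  "yaw": [0.5, 0.5, 0.5, 0.5]
}}

```text
time_s: 16.8
tcp_pos: [581.5, 197.0, 139.7]
tcp_rot: [-0.532, 0.532, -0.465, 0.465]
force: [-0.3, -0.7, 0.2]
grip_width: 0.104
```

```bash
python3 -c "
from h import *
st()"
```

```text
t 16.8 tcp [581.45 197.   139.66] xang -1.4367 tilt [-1.e-04 -1.e+00 -2.e-04] F [-0.33 -0.65  0.25] M [0.004 0.101 0.032] grip 9.7 q6 0.133
```

{"op": "carry_out", "data": {
  "travel": [
    [0, 0, 0],
    [0, 0, 0],
    [0, 0, 0],
    [0, 0, 0],
    [0, 0, 0],
    [0, 0, 0],
    [0, 0, 0],
    [0, 0, 0]
  ],
  "yaw": [1, 1, 1, 1, 1, 1, 1, 0.5]
}}

```text
time_s: 17.6
tcp_pos: [582.4, 196.7, 139.8]
tcp_rot: [-0.371, 0.37, -0.602, 0.603]
force: [6.1, -1.4, -2.6]
grip_width: 0.102
```

```bash
python3 -c "
from h import *
st()"
```

```text
t 17.6 tcp [582.38 196.68 139.84] xang -2.0383 tilt [-0.001  -1.      0.0022] F [ 6.13 -1.38 -2.63] M [-0.404 -1.331  0.075] grip 9.6 q6 0.734
```

{"op": "carry_out", "data": {
  "travel": [
    [0, 0, 0],
    [0, 0, 0]
  ],
  "yaw": [0.5, 0.5]
}}

```text
time_s: 17.8
tcp_pos: [582.5, 196.6, 139.9]
tcp_rot: [-0.347, 0.346, -0.616, 0.617]
force: [7.0, -1.9, -3.5]
grip_width: 0.101
```

```bash
python3 -c "
from h import *
st()"
```

```text
t 17.8 tcp [582.52 196.6  139.86] xang -2.1169 tilt [-0.0012 -1.      0.0025] F [ 7.04 -1.87 -3.48] M [-0.5   -1.593  0.074] grip 9.5 q6 0.813
```

{"op": "carry_out", "data": {
  "travel": [
    [0, 0, 0],
    [0, 0, 0]
  ],
  "yaw": [0.5, 0.5]
}}

```text
time_s: 18.0
tcp_pos: [582.7, 196.5, 139.9]
tcp_rot: [-0.323, 0.321, -0.629, 0.63]
force: [9.1, -2.8, -3.5]
grip_width: 0.104
```

```bash
python3 -c "
from h import *
st()"
```

```text
t 18.0 tcp [582.7  196.47 139.92] xang -2.197 tilt [-0.0016 -1.      0.0028] F [ 9.08 -2.76 -3.5 ] M [-0.554 -1.786  0.091] grip 9.8 q6 0.893
```

Lateral force of 9 N is building because the key's axis and the TCP are slightly off each other. I'll yield along it before turning on.

{"op": "carry_out", "data": {
  "travel": [
    [-0.018, 0.01, 0.06],
    [0, 0, 0]
  ],
  "yaw": [0, 0]
}}

```text
time_s: 18.2
tcp_pos: [583.0, 196.5, 139.7]
tcp_rot: [-0.323, 0.322, -0.629, 0.629]
force: [0.9, -0.4, 1.0]
grip_width: 0.103
```

```bash
python3 -c "
from h import *
st()"
```

```text
t 18.2 tcp [583.   196.47 139.68] xang -2.1947 tilt [-4.e-04 -1.e+00  5.e-04] F [ 0.95 -0.41  0.95] M [-0.204 -0.29   0.041] grip 9.7 q6 0.89
```

{"op": "carry_out", "data": {
  "travel": [
    [0, 0, 0],
    [0, 0, 0]
  ],
  "yaw": [0.5, 0.5]
}}

```text
time_s: 18.4
tcp_pos: [583.1, 196.4, 139.7]
tcp_rot: [-0.297, 0.296, -0.642, 0.642]
force: [3.1, -1.2, 0.1]
grip_width: 0.1
```

```bash
python3 -c "
from h import *
st()"
```

```text
t 18.4 tcp [583.1  196.36 139.7 ] xang -2.2761 tilt [-6.0e-04 -1.0e+00  1.1e-03] F [ 3.08 -1.23  0.08] M [-0.467 -0.666  0.14 ] grip 9.4 q6 0.971
```

{"op": "carry_out", "data": {
  "travel": [
    [0, 0, 0.015],
    [0, 0, 0.01]
  ],
  "yaw": [0.3, 0]
}}

```text
time_s: 18.6
tcp_pos: [583.2, 196.3, 139.7]
tcp_rot: [-0.289, 0.289, -0.645, 0.645]
force: [0.4, 0.8, 2.1]
grip_width: 0.102
```

```bash
python3 -c "
from h import *
st()"
```

```text
t 18.6 tcp [583.23 196.28 139.67] xang -2.299 tilt [-5.e-04 -1.e+00  2.e-04] F [0.44 0.81 2.11] M [-0.031 -0.262  0.109] grip 9.6 q6 0.993
```

{"op": "carry_out", "data": {
  "travel": [
    [0, 0, 0],
    [0, 0, 0]
  ],
  "yaw": [0.4, 0]
}}

```text
time_s: 18.8
tcp_pos: [583.3, 196.3, 139.7]
tcp_rot: [-0.279, 0.279, -0.65, 0.65]
force: [2.9, -1.1, 2.8]
grip_width: 0.1
```

```bash
python3 -c "
from h import *
st()"
```

```text
t 18.8 tcp [583.29 196.26 139.72] xang -2.3306 tilt [-6.e-04 -1.e+00  4.e-04] F [ 2.9  -1.08  2.8 ] M [-0.206 -0.546  0.186] grip 9.4 q6 1.025
```

{"op": "carry_out", "data": {
  "travel": [
    [0, 0, 0.01],
    [0, 0, 0.0]
  ],
  "yaw": [0.3, 0]
}}

```text
time_s: 19.0
tcp_pos: [583.4, 196.1, 139.7]
tcp_rot: [0.271, -0.271, 0.653, -0.653]
force: [2.1, 0.6, 3.4]
grip_width: 0.105
```

```bash
python3 -c "
from h import *
st()"
```

```text
t 19.0 tcp [583.35 196.14 139.67] xang -2.3555 tilt [-5.e-04 -1.e+00  2.e-04] F [2.12 0.58 3.4 ] M [-0.041 -0.453  0.239] grip 9.9 q6 1.049
```

{"op": "carry_out", "data": {
  "travel": [
    [0, 0, 0.01],
    [0, 0, 0]
  ],
  "yaw": [0.3, 0]
}}

```text
time_s: 19.2
tcp_pos: [583.4, 196.1, 139.7]
tcp_rot: [0.263, -0.263, 0.657, -0.656]
force: [1.8, 0.5, 3.4]
grip_width: 0.104
```

```bash
python3 -c "
from h import *
st()"
```

```text
t 19.2 tcp [583.41 196.11 139.66] xang -2.38 tilt [-4.e-04 -1.e+00 -0.e+00] F [1.82 0.52 3.42] M [ 0.138 -0.26   0.261] grip 9.8 q6 1.074
```

{"op": "carry_out", "data": {
  "travel": [
    [0, 0, 0.005],
    [0, 0, 0]
  ],
  "yaw": [0.3, 0]
}}

```text
time_s: 19.4
tcp_pos: [583.5, 196.0, 139.7]
tcp_rot: [0.255, -0.255, 0.66, -0.66]
force: [2.1, 1.5, 5.4]
grip_width: 0.107
```

```bash
python3 -c "
from h import *
st()"
```

```text
t 19.4 tcp [583.49 196.03 139.66] xang -2.4044 tilt [-5.e-04 -1.e+00 -1.e-04] F [2.1  1.46 5.38] M [ 0.277 -0.241  0.27 ] grip 10.1 q6 1.098
```

{"op": "carry_out", "data": {
  "travel": [
    [0, 0, 0.005],
    [0, 0, 0]
  ],
  "yaw": [0.3, 0]
}}

```text
time_s: 19.6
tcp_pos: [583.5, 196.0, 139.7]
tcp_rot: [0.247, -0.247, 0.663, -0.663]
force: [1.4, 1.9, 4.9]
grip_width: 0.106
```

```bash
python3 -c "
from h import *
st()"
```

```text
t 19.6 tcp [583.52 195.98 139.66] xang -2.4283 tilt [-4.e-04 -1.e+00 -1.e-04] F [1.39 1.85 4.86] M [ 0.307 -0.238  0.393] grip 10.0 q6 1.122
```

The moment rose through 0.26 to 0.39 N m, so the contact is pressed against its hard stop. I'll hold, then turn back.

{"op": "carry_out", "data": {
  "travel": [
    [0, 0, 0],
    [0, 0, 0],
    [0, 0, 0],
    [0, 0, 0],
    [0, 0, 0]
  ],
  "yaw": [0, 0, 0, 0, 0]
}}

```text
time_s: 20.1
tcp_pos: [583.5, 196.0, 139.7]
tcp_rot: [0.247, -0.247, 0.663, -0.662]
force: [1.3, 1.1, 4.9]
grip_width: 0.106
```

```bash
python3 -c "
from h import *
st()"
```

```text
t 20.1 tcp [583.52 195.98 139.66] xang -2.4275 tilt [-4.e-04 -1.e+00 -1.e-04] F [1.34 1.05 4.85] M [ 0.35  -0.21   0.398] grip 10.0 q6 1.121
```

{"op": "carry_out", "data": {
  "travel": [
    [0, 0, 0],
    [0, 0, 0],
    [0, 0, 0],
    [0, 0, 0],
    [0, 0, 0]
  ],
  "yaw": [-1, -1, -1, -1, 0]
}}

```text
time_s: 20.6
tcp_pos: [583.2, 195.9, 139.7]
tcp_rot: [0.35, -0.35, 0.614, -0.614]
force: [-1.6, -0.2, 7.3]
grip_width: 0.102
```

```bash
python3 -c "
from h import *
st()"
```

```text
t 20.6 tcp [583.21 195.94 139.68] xang -2.1051 tilt [ 1.e-04 -1.e+00 -7.e-04] F [-1.6  -0.24  7.29] M [ 0.123  0.3   -0.016] grip 9.6 q6 0.799
```

{"op": "carry_out", "data": {
  "travel": [
    [-0.004, 0, -0.009],
    [-0.004, 0, -0.009],
    [-0.004, 0, -0.009],
    [-0.004, 0, -0.009],
    [0, 0, 0]
  ],
  "yaw": [-1, -1, -1, -1, 0]
}}

```text
time_s: 21.1
tcp_pos: [582.4, 196.4, 139.6]
tcp_rot: [0.443, -0.444, 0.551, -0.55]
force: [-2.8, 0.8, 7.6]
grip_width: 0.104
```

```bash
python3 -c "
from h import *
st()"
```

```text
t 21.1 tcp [582.42 196.42 139.65] xang -1.7851 tilt [ 3.0e-04 -1.0e+00 -1.4e-03] F [-2.77  0.81  7.6 ] M [-0.058  0.714 -0.031] grip 9.8 q6 0.48
```

{"op": "carry_out", "data": {
  "travel": [
    [-0.004, 0, -0.009],
    [-0.004, 0, -0.009],
    [-0.004, 0, -0.009],
    [-0.004, 0, -0.009],
    [0, 0, 0]
  ],
  "yaw": [-1, -1, -1, -1, 0]
}}

```text
time_s: 21.6
tcp_pos: [581.7, 196.6, 139.6]
tcp_rot: [-0.525, 0.526, -0.473, 0.473]
force: [-3.3, -1.2, 9.0]
grip_width: 0.103
```

```bash
python3 -c "
from h import *
st()"
```

```text
t 21.6 tcp [581.74 196.61 139.62] xang -1.4651 tilt [ 2.0e-04 -1.0e+00 -1.6e-03] F [-3.27 -1.16  8.98] M [-0.281  0.7   -0.019] grip 9.7 q6 0.161
```

{"op": "carry_out", "data": {
  "travel": [
    [-0.004, -0.015, -0.02],
    [-0.004, 0, -0.009],
    [0, 0, 0]
  ],
  "yaw": [-1, -1, 0]
}}

```text
time_s: 21.9
tcp_pos: [581.1, 196.5, 139.7]
tcp_rot: [-0.561, 0.562, -0.43, 0.429]
force: [-2.1, -1.0, 6.7]
grip_width: 0.102
```

```bash
python3 -c "
from h import *
st()"
```

```text
t 21.9 tcp [581.12 196.5  139.67] xang -1.3052 tilt [ 2.0e-04 -1.0e+00 -1.9e-03] F [-2.06 -0.98  6.69] M [-0.472  0.561 -0.051] grip 9.6 q6 0.001
```

{"op": "carry_out", "data": {
  "travel": [
    [-0.002, 0, -0.004],
    [0, 0, 0]
  ],
  "yaw": [-0.6, 0]
}}

```text
time_s: 22.1
tcp_pos: [581.0, 196.5, 139.7]
tcp_rot: [-0.571, 0.572, -0.417, 0.416]
force: [-2.1, -2.2, 6.9]
grip_width: 0.103
```

```bash
python3 -c "
from h import *
st()"
```

```text
t 22.1 tcp [581.05 196.46 139.68] xang -1.2586 tilt [ 2.0e-04 -1.0e+00 -1.9e-03] F [-2.11 -2.23  6.95] M [-0.601  0.562 -0.025] grip 9.7 q6 -0.046
```

{"op": "carry_out", "data": {
  "travel": [
    [-0.002, 0, -0.004],
    [0, 0, 0]
  ],
  "yaw": [-0.5, 0]
}}

```text
time_s: 22.3
tcp_pos: [581.0, 196.4, 139.7]
tcp_rot: [-0.579, 0.58, -0.405, 0.404]
force: [-2.7, -2.2, 6.3]
grip_width: 0.104
```

```bash
python3 -c "
from h import *
st()"
```

```text
t 22.3 tcp [581.   196.43 139.7 ] xang -1.2188 tilt [ 2.0e-04 -1.0e+00 -1.9e-03] F [-2.7  -2.18  6.33] M [-0.584  0.546 -0.048] grip 9.8 q6 -0.085
```

{"op": "carry_out", "data": {
  "travel": [
    [0, 0, 0],
    [0, 0, 0]
  ],
  "yaw": [-0.5, 0]
}}

```text
time_s: 22.5
tcp_pos: [580.9, 196.4, 139.7]
tcp_rot: [-0.587, 0.588, -0.393, 0.393]
force: [-2.8, -4.0, 5.9]
grip_width: 0.105
```

```bash
python3 -c "
from h import *
st()"
```

```text
t 22.5 tcp [580.95 196.42 139.69] xang -1.1788 tilt [ 1.e-04 -1.e+00 -2.e-03] F [-2.75 -3.97  5.88] M [-0.646  0.626  0.03 ] grip 9.9 q6 -0.125
```

{"op": "carry_out", "data": {
  "travel": [
    [0, 0, 0],
    [0, 0, 0]
  ],
  "yaw": [-0.4, 0]
}}

```text
time_s: 22.7
tcp_pos: [580.9, 196.4, 139.7]
tcp_rot: [-0.593, 0.595, -0.384, 0.383]
force: [-3.7, -3.8, 5.9]
grip_width: 0.102
```

```bash
python3 -c "
from h import *
st()"
```

```text
t 22.7 tcp [580.93 196.37 139.7 ] xang -1.1473 tilt [ 0.     -1.     -0.0022] F [-3.74 -3.75  5.87] M [-0.739  0.758 -0.199] grip 9.6 q6 -0.157
```

{"op": "carry_out", "data": {
  "travel": [
    [0, 0, 0],
    [0, 0, 0],
    [0, 0, 0]
  ],
  "yaw": [-0.25, 0, 0]
}}

```text
time_s: 23.0
tcp_pos: [580.9, 196.3, 139.7]
tcp_rot: [-0.597, 0.598, -0.379, 0.378]
force: [-3.2, -3.0, 7.1]
grip_width: 0.101
```

```bash
python3 -c "
from h import *
st()"
```

```text
t 23.0 tcp [580.89 196.35 139.7 ] xang -1.1286 tilt [-1.0e-04 -1.0e+00 -2.2e-03] F [-3.24 -3.01  7.05] M [-0.691  0.798 -0.327] grip 9.5 q6 -0.176
```

Home stop confirmed by -0.33 N m. Turning back within the play to line the blade up with the slot.

{"op": "carry_out", "data": {
  "travel": [
    [0, 0, 0],
    [0, -0.015, 0],
    [0, 0, 0]
  ],
  "yaw": [0.7, 0.7, 0]
}}

```text
time_s: 23.3
tcp_pos: [581.1, 196.7, 139.7]
tcp_rot: [-0.575, 0.576, -0.411, 0.411]
force: [-0.4, 0.0, 2.4]
grip_width: 0.099
```

```bash
python3 -c "
from h import *
st()"
```

```text
t 23.3 tcp [581.1  196.75 139.7 ] xang -1.2408 tilt [-2.0e-04 -1.0e+00 -1.4e-03] F [-0.43  0.04  2.44] M [-0.098  0.19  -0.057] grip 9.3 q6 -0.063
```

Free of side force. Pulling up slowly at first.

{"op": "carry_out", "data": {
  "travel": [
    [0, -0.05, 0],
    [0, -0.05, 0],
    [0, 0, 0]
  ],
  "yaw": [0, 0, 0]
}}

```text
time_s: 23.6
tcp_pos: [581.4, 196.8, 141.9]
tcp_rot: [-0.576, 0.576, -0.411, 0.41]
force: [0.0, -1.0, -0.4]
grip_width: 0.104
```

{"op": "carry_out", "data": {
  "travel": [
    [0, -0.05, 0],
    [0, -0.05, 0]
  ],
  "yaw": [0, 0]
}}

```text
time_s: 23.8
tcp_pos: [581.5, 196.8, 144.0]
tcp_rot: [-0.576, 0.576, -0.411, 0.41]
force: [-0.7, -0.6, -0.6]
grip_width: 0.107
```

```bash
python3 -c "
from h import *
st()"
```

```text
t 23.8 tcp [581.47 196.84 144.02] xang -1.2389 tilt [-0.e+00 -1.e+00 -2.e-04] F [-0.66 -0.63 -0.56] M [-0.134  0.068  0.009] grip 10.0 q6 -0.065
```

{"op": "carry_out", "data": {
  "travel": [
    [0, -0.1, 0],
    [0, -0.1, 0],
    [0, -0.1, 0],
    [0, -0.1, 0],
    [0, -0.1, 0]
  ],
  "yaw": [0, 0, 0, 0, 0]
}}

```text
time_s: 24.3
tcp_pos: [581.5, 196.8, 154.2]
tcp_rot: [-0.576, 0.576, -0.411, 0.411]
force: [-0.6, 0.1, -1.8]
grip_width: 0.102
```

{"op": "carry_out", "data": {
  "travel": [
    [0, -0.2, 0],
    [0, -0.2, 0],
    [0, -0.3, 0],
    [0, -0.3, 0],
    [0, -0.3, 0],
    [0, -0.3, 0],
    [0, -0.3, 0],
    [0, 0, 0],
    [0, 0, 0]
  ],
  "yaw": [0, 0, 0, 0, 0, 0, 0, 0, 0]
}}

```text
time_s: 25.2
tcp_pos: [581.5, 196.9, 192.0]
tcp_rot: [0.576, -0.576, 0.411, -0.411]
force: [-0.5, 0.5, -0.4]
grip_width: 0.102
```

```bash
python3 -c "
from h import *
st()
s=arm.read_camera('scene')[:,:,::-1]
c=lambda im,x,y:cv2.resize(im[y:y+80,x:x+80],(500,500),interpolation=cv2.INTER_CUBIC)
cv2.imwrite('pics/g3.png',c(s,275,120))"
```

```text
t 25.2 tcp [581.5  196.85 192.05] xang -1.2392 tilt [ 0.e+00 -1.e+00  1.e-04] F [-0.46  0.46 -0.38] M [-0.067 -0.018  0.024] grip 9.6 q6 -0.065
```

View pics/g3.png

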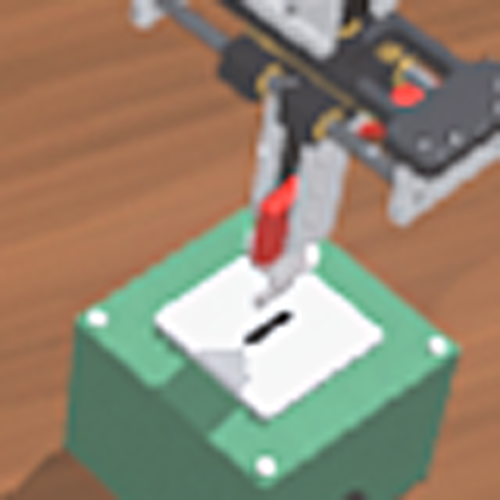

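The picture shows the key out, its blade above the empty slot, with nothing disturbed. Returning to the rack at the recorded grasp pose.

{"op": "carry_out", "data": {
  "travel": [
    [0, 0, 0],
    [0, 0, 0],
    [0, 0, 0],
    [0, 0, 0],
    [0, 0, 0],
    [0, 0, 0],
    [0, 0, 0],
    [0, 0, 0],
    [0, 0, 0]
  ],
  "yaw": [1, 1, 1, 1, 1, 1, 1, 1, 0.14]
}}

```text
time_s: 26.15
tcp_pos: [581.4, 196.8, 191.7]
tcp_rot: [0.413, -0.414, 0.574, -0.573]
force: [0.1, -1.3, -0.7]
grip_width: 0.103
```

{"op": "carry_out", "data": {
  "travel": [
    [0.5, 0, 0.13],
    [0.995, 0, 0.259],
    [0.995, 0, 0.259],
    [0.995, 0, 0.259],
    [0.995, 0, 0.259],
    [0.995, 0, 0.259],
    [0.995, 0, 0.259],
    [0.995, 0, 0.259],
    [0.995, 0, 0.259],
    [0.995, 0, 0.259],
    [0.995, 0, 0.259],
    [0.995, 0, 0.259]
  ],
  "yaw": [0, 0, 0, 0, 0, 0, 0, 0, 0, 0, 0, 0]
}}

```text
time_s: 27.35
tcp_pos: [565.7, -40.6, 192.0]
tcp_rot: [-0.415, 0.415, -0.573, 0.573]
force: [0.2, -0.1, -0.9]
grip_width: 0.107
```

{"op": "carry_out", "data": {
  "travel": [
    [0.995, 0, 0.259],
    [0.995, 0, 0.259],
    [0.995, 0, 0.259],
    [0.995, 0, 0.259],
    [0.995, 0, 0.259],
    [0.995, 0, 0.259],
    [0.995, 0, 0.259],
    [0.995, 0, 0.259],
    [0.995, 0, 0.259],
    [0.995, 0, 0.259],
    [0.995, 0, 0.259],
    [0.995, 0, 0.259]
  ],
  "yaw": [0, 0, 0, 0, 0, 0, 0, 0, 0, 0, 0, 0]
}}

```text
time_s: 28.55
tcp_pos: [549.5, -286.7, 191.9]
tcp_rot: [0.415, -0.415, 0.573, -0.573]
force: [0.1, 0.5, -0.8]
grip_width: 0.102
```

{"op": "carry_out", "data": {
  "travel": [
    [0.4, 0, 0.1],
    [0, 0, 0],
    [0, 0, 0]
  ],
  "yaw": [0, 0, 0]
}}

```text
time_s: 28.85
tcp_pos: [549.4, -293.2, 192.0]
tcp_rot: [0.414, -0.414, 0.573, -0.573]
force: [-0.4, 0.6, -1.1]
grip_width: 0.103
```

```bash
python3 -c "
from h import *
st([549.65,-295.45,112])
s=arm.read_camera('scene')[:,:,::-1]
c=lambda im,x,y:cv2.resize(im[y:y+80,x:x+80],(500,500),interpolation=cv2.INTER_CUBIC)
cv2.imwrite('pics/g4.png',c(s,115,165))"
```

```text
t 28.85 tcp [ 549.44 -293.15  191.96] xang -1.8897 tilt [-2.e-04 -1.e+00 -2.e-04] F [-0.44  0.64 -1.12] M [-0.059  0.076  0.015] grip 9.7 q6 -0.23
go (tool mm) [ 2.13 79.96  0.94]
```

View pics/g4.png

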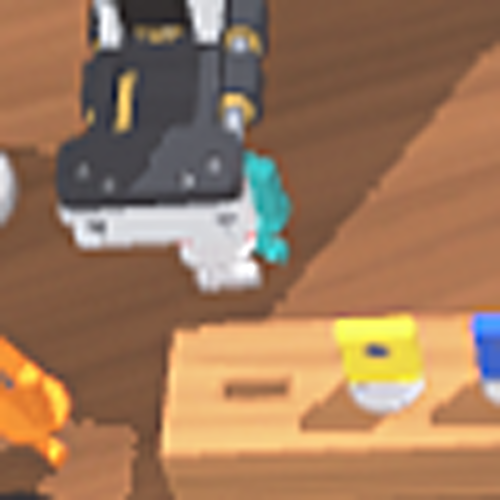

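The empty slot shows at crop (256,387), i.e. scene pixel (156,227). Correcting 2.1 mm and 0.9 mm, then lowering.

{"op": "carry_out", "data": {
  "travel": [
    [0.107, 0.25, 0.047],
    [0, 0.75, 0],
    [0, 0.75, 0],
    [0, 0.75, 0],
    [0, 0.75, 0],
    [0, 0.5, 0],
    [0, 0.25, 0],
    [0, 0, 0]
  ],
  "yaw": [0, 0, 0, 0, 0, 0, 0, 0]
}}

```text
time_s: 29.7
tcp_pos: [549.6, -295.9, 111.3]
tcp_rot: [0.414, -0.414, 0.573, -0.573]
force: [-0.1, -0.2, -0.1]
grip_width: 0.103
```

```bash
python3 -c "
from h import *
st([549.65,-295.45,78.7]);print(onz('scene',(155.6,226.5),45))"
```

```text
t 29.7 tcp [ 549.6  -295.86  111.35] xang -1.8904 tilt [-2.e-04 -1.e+00 -9.e-04] F [-0.08 -0.24 -0.13] M [-0.05   0.031  0.062] grip 9.6 q6 -0.233
go (tool mm) [-0.39 32.65 -0.06]
[ 547.76448571 -293.87299151   45.        ]
```

{"op": "carry_out", "data": {
  "travel": [
    [0, 0.05, 0],
    [0, 0.05, 0],
    [0, 0.05, 0]
  ],
  "yaw": [0, 0, 0]
}}

```text
time_s: 30.0
tcp_pos: [549.9, -296.0, 109.5]
tcp_rot: [-0.414, 0.414, -0.573, 0.573]
force: [1.1, 0.0, -1.3]
grip_width: 0.101
```

{"op": "carry_out", "data": {
  "travel": [
    [0, 0.05, 0],
    [0, 0.05, 0]
  ],
  "yaw": [0, 0]
}}

```text
time_s: 30.2
tcp_pos: [549.8, -296.0, 107.1]
tcp_rot: [-0.414, 0.414, -0.573, 0.573]
force: [0.5, 0.3, -0.3]
grip_width: 0.104
```

{"op": "carry_out", "data": {
  "travel": [
    [0, 0.05, 0],
    [0, 0.05, 0]
  ],
  "yaw": [0, 0]
}}

```text
time_s: 30.4
tcp_pos: [549.8, -296.0, 105.0]
tcp_rot: [-0.414, 0.414, -0.573, 0.573]
force: [0.3, 0.4, -1.5]
grip_width: 0.104
```

{"op": "carry_out", "data": {
  "travel": [
    [0, 0.1, 0],
    [0, 0.1, 0],
    [0, 0.1, 0],
    [0, 0.1, 0],
    [0, 0.1, 0]
  ],
  "yaw": [0, 0, 0, 0, 0]
}}

```text
time_s: 30.9
tcp_pos: [549.7, -295.9, 94.8]
tcp_rot: [0.414, -0.414, 0.573, -0.573]
force: [0.4, -0.8, -1.3]
grip_width: 0.103
```

{"op": "carry_out", "data": {
  "travel": [
    [0, 0.1, 0],
    [0, 0.1, 0],
    [0, 0.1, 0],
    [0, 0.1, 0],
    [0, 0.1, 0],
    [0, 0.1, 0]
  ],
  "yaw": [0, 0, 0, 0, 0, 0]
}}

```text
time_s: 31.5
tcp_pos: [549.8, -296.0, 82.9]
tcp_rot: [-0.414, 0.414, -0.573, 0.573]
force: [0.3, -0.7, -1.8]
grip_width: 0.103
```

{"op": "carry_out", "data": {
  "travel": [
    [0, 0.05, 0],
    [0, 0.05, 0],
    [0, 0.05, 0]
  ],
  "yaw": [0, 0, 0]
}}

```text
time_s: 31.8
tcp_pos: [549.8, -296.0, 80.0]
tcp_rot: [-0.414, 0.414, -0.573, 0.573]
force: [0.5, -0.2, -1.2]
grip_width: 0.106
```

{"op": "carry_out", "data": {
  "travel": [
    [0, 0.04, 0]
  ],
  "yaw": [0]
}}

```text
time_s: 31.9
tcp_pos: [549.8, -296.0, 79.2]
tcp_rot: [0.414, -0.414, 0.573, -0.573]
force: [-0.5, 0.4, -1.2]
grip_width: 0.098
```

{"op": "carry_out", "data": {
  "travel": [
    [0, 0.025, 0]
  ],
  "yaw": [0]
}}

```text
time_s: 32.0
tcp_pos: [549.8, -295.9, 78.7]
tcp_rot: [0.414, -0.414, 0.573, -0.573]
force: [-0.4, 0.8, 0.9]
grip_width: 0.102
```

{"op": "carry_out", "data": {
  "travel": [
    [0, 0.015, 0],
    [0, 0, 0]
  ],
  "yaw": [0, 0]
}}

```text
time_s: 32.2
tcp_pos: [549.8, -296.0, 78.7]
tcp_rot: [-0.414, 0.414, -0.573, 0.573]
force: [-2.0, 1.0, 2.8]
grip_width: 0.104
```

Collar is seated: 78.7 mm again, +3 N. Opening modestly, then withdrawing straight up and clear.

{"op": "carry_out", "data": {
  "travel": [
    [0, 0, 0],
    [0, 0, 0],
    [0, 0, 0],
    [0, 0, 0],
    [0, 0, 0],
    [0, 0, 0]
  ],
  "yaw": [0, 0, 0, 0, 0, 0],
  "hand": -0.2
}}

```text
time_s: 32.8
tcp_pos: [549.8, -296.0, 78.4]
tcp_rot: [-0.414, 0.414, -0.573, 0.573]
force: [0.7, -0.1, -0.1]
grip_width: 0.401
```

{"op": "carry_out", "data": {
  "travel": [
    [0, -0.25, 0],
    [0, -0.5, 0],
    [0, -0.75, 0],
    [0, -1, 0],
    [0, -1, 0],
    [0, -1, 0],
    [0, -1, 0],
    [0, -1, 0]
  ],
  "yaw": [0, 0, 0, 0, 0, 0, 0, 0]
}}

```text
time_s: 33.6
tcp_pos: [549.8, -296.0, 210.9]
tcp_rot: [-0.414, 0.414, -0.573, 0.574]
force: [0.8, -0.0, 0.3]
grip_width: 0.405
```

{"op": "carry_out", "data": {
  "travel": [
    [-1, 0, -1],
    [-1, 0, -1],
    [-1, 0, -1],
    [-1, 0, -1],
    [-1, 0, -1],
    [-1, 0, -1],
    [-1, 0, -1],
    [-1, 0, -1],
    [0, 0, 0],
    [0, 0, 0]
  ],
  "yaw": [0, 0, 0, 0, 0, 0, 0, 0, 0, 0]
}}

```text
time_s: 34.6
tcp_pos: [448.5, -93.8, 209.8]
tcp_rot: [-0.415, 0.414, -0.572, 0.574]
force: [-0.1, -0.4, -1.2]
grip_width: 0.403
```

```bash
python3 -c "
from h import *
st()
s=arm.read_camera('scene')[:,:,::-1];t=arm.read_camera('top')[:,:,::-1]
for n,im,(x0,y0,x1,y1) in(('scene',s,(138,208,218,252)),('top',t,(305,165,390,220))):
    h=cv2.cvtColor(np.ascontiguousarray(im[y0:y1,x0:x1]),cv2.COLOR_BGR2HSV).astype(int);m=((h[...,0]<5)|(h[...,0]>174))&(h[...,1]>150)&(h[...,2]>90);y,x=np.nonzero(m);print(n,len(x),x.mean()+x0,y.mean()+y0)
c=lambda im,x,y:cv2.resize(im[y:y+60,x:x+90],(400,267),interpolation=cv2.INTER_CUBIC)
cv2.imwrite('pics/g5.png',np.hstack([c(s,130,195),c(t,305,160)]))"
```

```text
t 34.6 tcp [448.47 -93.8  209.76] xang -1.8895 tilt [ 0.     -1.      0.0021] F [-0.09 -0.37 -1.22] M [-0.085  0.07   0.01 ] grip 37.9 q6 0.033
scene 110 153.5909090909091 221.5909090909091
top 39 367.4871794871795 197.2051282051282
```

View pics/g5.png

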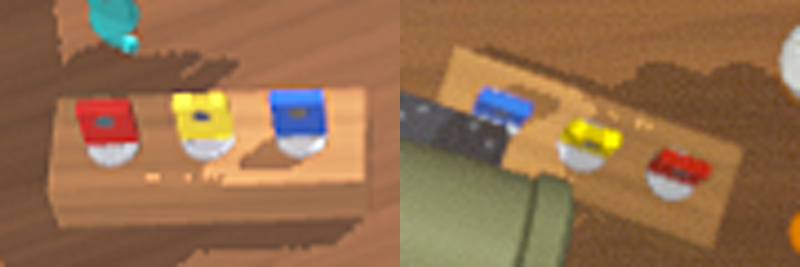

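The red key stands seated in its slot like its neighbours. Its red-mask centroids, (153.6,221.6) in scene and (367.5,197.2) in top, are within a pixel of the start. Handing in.

```bash
python3 -c "
from station import arm
print(arm.close_job())"
```

```text
the job is handed in; nothing more can be done
None
```

The red key went through the whole cycle and is back in its rack slot, let go. I handed the job in at about 35 s of the 72 s allowed; no verdict was reported.

- **Into the lock:** I found the keyhole by feel, about 1.5 mm from where the cameras put it. The collar met the plate exactly 30 mm below first touch. The highest upward reading on the tool was about 14 N, at first touch.
- **Clockwise to the stop:** After about 1.1 rad the moment rose through 0.26 to 0.39 N m, which is beyond the contact spring. I held it there for 0.5 s. Partway round, side force reached about 9 N, so I eased the tool sideways to relieve it.
- **Back home and out:** I turned anticlockwise until the home stop gave -0.33 N m. The key then came out with less than 2 N in any direction.
- **Back in the rack:** The collar seated at the same height as when I picked the key up (TCP 78.7 mm). After release, the key's image positions were within a pixel of the start.

The two cameras disagreed by 2 to 4 mm on positions, so I used the average, and that fitted. The lock's rotor angle and the contact angle were not measured directly; I inferred both from the moments. I did not measure the other objects again; the last crop shows the yellow and blue keys standing in the rack.

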